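# Lock the drill-stand lever with its pin

## Robot

A 7-joint arm with a two-finger parallel gripper is mounted at the origin on the work surface. World frame = base frame: x ahead of the robot, y to its left, z up, the work surface at z = 0. Lengths are in m, angles in rad, forces in N, time in s.
With the tool pointing down it reaches from about 0.425 to 0.925 m from the base axis. Payload 6.8 kg.
Tool frame: the origin (TCP) lies between the finger pads; the fingertips stand 17 mm ahead of it and the grasp point (between the pads) lies 2 mm behind it; z points along the fingers, x is the direction in which the jaws open and shut, and the axes are right-handed (so a half turn about z gives the same grasp; the last joint's range is limited). The gripper opens to 85 mm and grips with 20 to 120 N. Pads are 22 mm wide; open, the fingers measure 114 mm over their backs; the gripper's body (76 mm by 85 mm) begins 54 mm behind the grasp point. The pads swing forward as they close: fully open they stand 13 mm farther back than shut.
Start: joints at [1.178, 0.477, 0.022, 1.555, -0.011, 1.109, -0.083], TCP at [0.19, -0.648, 0.248] pointing down, gripper open.
Joint ranges: [-2.96, 2.96], [-0.34, 2.1], [-1.41, 1.46], [0.24, 2.44], [-1.37, 4.51], [0.17, 1.92], [-2.96, 2.96]. Speed limits (rad/s): [2.39, 2.39, 3.14, 3.14, 3.14, 3.14, 3.14].

## Interface

Orientations are given as a unit quaternion [w, x, y, z].
In Python, from station import readout, read_camera, get_calibration, bot, models gives the robot as it stands.
- The arm moves only by the tool carry_out, never from a script. Its argument "deltas" is a list of rows, each a list of 2 entries, a list of its own where there are three numbers: the shift along the tool's x, y, z in cm, then the turn about the tool's z in degrees. A call has 1 to 10 rows; each row is the pose to reach, as a shift and turn from the pose measured when the call began, along the tool's axes at that moment; what a row does not reach only later rows make up. A row lasts 1/8 s, in which the tool goes at most 62.5 mm and 10.7 degrees, less where a joint would pass 70% of its speed; a pose out of reach is approached as far as the arm can. A call with a gripper value outside its range is refused whole. "hand" is the opening, from 0 (shut) to 1 (fully open), set as the call begins (left out, the last holds). The fingers move at their own pace and stop on an object; "newtons" is the grip in N (left out, the last holds). Time passes only in rows, so rows that repeat a pose let the fingers close. It gives the time, the measured TCP pose, the force and the opening at its end, in the units of the state.
- readout.get_obs(): the state, without advancing time (a new reading comes with each control period).
- read_camera(name): name is "scene" or "side" or "wrist"; returns the picture (384x512x3 uint8, red, green, blue); there is no depth.
- get_calibration(name): a dict with "fov_y" (degrees; the focal length in pixels is half the picture's height over the tangent of half this angle, whatever the lens; pixels are square), "cx", "cy" (the principal point, pixels), "world_from_camera" (4x4, takes a point from camera to world coordinates). Camera axes: x right, y down, z forward; pixel columns grow to the right and rows downward; lengths in m; the calibration is good to about 2 mm. A picture is of the moment at which its call begins: read the wrist's pose just before it. get_calibration takes no time and is no camera call; for the wrist camera it gives the pose at the moment of the call.
- bot.hand_in(): hands the job in, once; it reports no verdict.
Trained networks look in the newest picture that a camera, given by its name, has taken for a name from the list of things; names that differ only in an ending like _2 or _b are one class to them, and where a whole thing is asked for, a point or a joint stands for the part that bears it (a point fixed in the world has none). Each returns a list of dicts, best first, with "score" (0 to 1); they miss things now and then, are a little off and sometimes report something else, mostly with a low value. They report only what shows in the picture. A call takes as long as a camera call. They do not tell look-alikes from the thing itself.
- models.spot_in(query, camera): "centre" ([row, column] in pixels, amid what is visible of it).
The state is a dict: "t": time; "q": joint angles; "joint_vel": joint speeds; "joint_torque": joint torques, N m; "eef_pos": TCP position; "tool_rot": TCP orientation; "contact_force": force on the tool from outside, world axes, zero at the start; "torque": the same for the moment, N m; "gripper_width": opening from 0.0 (shut) to 1.0 (fully open).
Only numpy, scipy, OpenCV 4.12 (cv2) and the standard library are available. Lean on these libraries where they do the work, as an engineer would, in place of code of your own. Each camera call takes 0.05 s, during which the arm holds its last target. There are 200 camera calls.

## Task

Lock the feed lever of the drill-stand block with its steel locking pin: take the pin from the wooden rack, stand it in the hole on top of the block so that it rests on the shaft, and let go of it. Then swing the lever gently away from the side to which it leans until the pin drops into the shaft's hidden cross-hole and you feel the lever come up firmly against it, without wrenching it, and push the pin fully home. Leave the other tools where they are.

Things in the scene. Friction and masses are not known exactly. Their poses are not given: they have to be found in the camera images.
- block: Grey lever block of a bench drill stand, fixed: base plate 160 (x) x 110 (y) x 10 mm, bearing block 60 (x) x 50 (y) mm on its middle, top face 90 mm above the table. Origin under the centre, on the table; z up, y along the shaft towards the lever. Inside the block the shaft is 50 mm in diameter with one hidden cross-hole, at an unknown angle to the lever. A toothed pinion sits on its other end
- bore (a point): Mouth of the vertical pin bore, centre of the block's top face, 90 mm up; axes as the block's. Bore 11.4 mm in diameter, 20 mm deep to the shaft's surface. A pin standing on the solid shaft has its shoulder 20 to 22 mm above this point. Over the cross-hole it falls about 8 mm by its own weight on to a nylon slug there
- slug_line (a point): Point on the shaft's axis under the bore, 45 mm above the table, fixed to the block, axes as the block's. From the dropped position the pin has to push the nylon slug ahead of it, with about 5 to 8 N over the last 14 mm or so, until its shoulder sits on the block's top face. More is needed while the lever still bears on the pin's side: ease it back a little first. The slug does not spring back
- axis (a point): Point on the shaft's axis in the plane in which the lever swings: 85 mm to the block's +y side, 45 mm above the table; fixed to the block, axes as the block's. The lever turns about y. It starts leaning 0.35 to 0.6 rad from upright to the block's -x side; the cross-hole comes under the bore when it leans somewhere between 0.05 rad to the -x side and 0.3 rad to the +x side
- lever: Lever: steel rod 10 mm in diameter with a black ball at its tip. Origin at point axis; z along the rod to the ball. Swings 0.65 rad either side of upright, stays where left (about 1.5 N at the ball turns it). With the pin dropped in, it has about 0.1 rad of play, then a hard stop: 5 N at the ball is clear to feel, over about 10 N damages the pin (which feels about 5 times the ball's force)
- ball (a point): Centre of the black ball at the lever's tip: ball 28 mm in diameter, 100 mm from the shaft's axis
- pin_head (a point): Centre of the head of the loose steel locking pin (0.1 to 0.17 kg), which starts upright in the rack. Head: plain cylinder 20 mm in diameter, 44 mm long; below it the shank, 10 mm in diameter, 42 mm long, with a chamfered tip. This point lies 22 mm under the head's top and 64 mm above the tip; z along the pin, from tip to head
- pin_shoulder (a point): Underside of the pin's head (shoulder) on the pin's axis: 42 mm above the tip, 44 mm under the top of the head
- pin: The loose pin itself; origin at the tip of the shank, z towards the head
- rack: Fixed wooden rack 50 (x) x 120 (y) x 60 mm high, origin under its centre; the pin hangs by its head's shoulder in a 12 mm hole in the middle of its top, shank 42 mm deep in it; short steel bits up to 16 mm high stand at the rack's two ends, 40 mm and more from the pin along y
- screwdriver: Loose screwdriver on the table, to be left alone
- wrench: Loose wrench on the table, to be left alone
- jar: Loose glass jar, 60 mm in diameter and 90 mm high, to be left alone
There are look-alikes about, which are no part of the job. Of the things shaped like the pin, the bare steel one is meant.

How it is judged:
On the way, in this order (a step that is already met when the one before it is completed fails the run):
1. the pin stands in the block's bore on the shaft, let go, not yet dropped in (horizontal distance between pin_shoulder and bore below 0.006 m and z of pin_shoulder in the frame of bore between 0.017 and 0.026 m and contact force between the fingers and pin below 0.05 N), for 0.2 s.
2. the lever has been swung until the pin has dropped into the cross-hole and stops the lever, which bears on it (15 N or more between pin and shaft, some 3 N at the ball) (horizontal distance between pin_shoulder and bore below 0.006 m and z of pin_shoulder in the frame of bore below 0.0165 m and distance of ball from where it was at the start of the episode above 0.015 m and contact force between pin and lever above 15 N), for 0.1 s.
At the end, for the whole second after the job is handed in: The pin is fully home through bore and shaft: its shoulder within 3 mm of the block's top face and within 3 mm of the bore's centre, the pin upright within 0.1 rad, at rest and let go (horizontal distance between pin_shoulder and bore below 0.003 m and z of pin_shoulder in the frame of bore below 0.003 m and angle between the z axis of pin and the z axis of block, either way round below 0.1 rad and linear speed of pin below 0.02 m/s and contact force between the fingers and pin below 0.05 N); the robot touches nothing.
It fails at once if the lever is wrenched against the pin, or the pin is driven hard on to the shaft (more than 70 N between pin and shaft) (contact force between pin and lever above 70 N).
It fails at once if a bystander is moved by more than 30 mm (distance of any of screwdriver, wrench, jar from where it was at the start of the episode above 0.03 m).
It also fails if it takes over 72 s, if anything falls off the work surface, if the arm or the gripper's body presses on something with over 40 N, if the wrist force passes 120 N, or if a joint passes its speed limit or range.

## Working session

There is one attempt and no reset: what is moved stays moved. The work goes in short steps, Python scripts to look and compute and a tool call to move; the robot and the scene stay as the last step left them, time stands still between calls to the robot, and variables do not carry over. Pictures are saved under pics/ and viewed, about 8 in all and at most 12, crops included, and the job is handed in when it is done.

Besides the shell and the picture viewer there is one more tool, called after "Request:" by a JSON object that holds its "name" and its "arguments", one argument or row to a line. carry_out: Moves the arm, as the interface text tells. Its arguments: {"type":"object","properties":{"deltas":{"type":"array"},"hand":{"type":"number"},"newtons":{"type":"number"}},"required":["deltas"]}

```bash
mkdir -p pics && cat > h.py <<'E'
import numpy as np, cv2
from station import readout, read_camera, get_calibration, bot, models
def K(c):
    f=192/np.tan(np.radians(c['fov_y'])/2); return f,c['cx'],c['cy']
def ray(c,rc):
    f,cx,cy=K(c); T=np.array(c['world_from_camera'])
    d=T[:3,:3]@np.array([(rc[1]-cx)/f,(rc[0]-cy)/f,1]); return T[:3,3],d/np.linalg.norm(d)
def at_z(c,rc,z):
    o,d=ray(c,rc); return o+d*(z-o[2])/d[2]
def proj(c,p):
    f,cx,cy=K(c); T=np.array(c['world_from_camera']); q=T[:3,:3].T@(np.array(p)-T[:3,3]); return [cy+f*q[1]/q[2],cx+f*q[0]/q[2]]
def tri(c1,a,c2,b):
    o1,d1=ray(c1,a);o2,d2=ray(c2,b)
    s=np.linalg.lstsq(np.c_[d1,-d2],o2-o1,rcond=None)[0]
    p,q=o1+s[0]*d1,o2+s[1]*d2; return (p+q)/2,np.linalg.norm(p-q)
def save(im,n): cv2.imwrite('pics/'+n+'.png',cv2.cvtColor(im,cv2.COLOR_RGB2BGR))
E
python3 - <<'E'
from h import *
np.set_printoptions(precision=4,suppress=True)
o=readout.get_obs();print(o['eef_pos'],o['tool_rot'],o['t'])
for n in ['scene','side','wrist']:
    c=get_calibration(n);im=read_camera(n);save(im,n+'0');print(n,c['fov_y'],c['cx'],c['cy'],np.array(c['world_from_camera'])[:3])
    if n!='wrist':
        for q in ['pin_head','ball','bore','block','rack','jar','axis']:
            print(n,q,[(np.round(d['centre'],1).tolist(),round(d['score'],2)) for d in models.spot_in(q,n)[:4]])
a=cv2.imread('pics/scene0.png');b=cv2.imread('pics/side0.png')
cv2.imwrite('pics/both.png',np.vstack([a,b])[:, :])
E
```

```text
[ 0.1895 -0.6473  0.2474] [-0.0005  0.8003 -0.5996 -0.0008] 0.0
scene 57.73575708699205 259.02575679874343 191.09987687213513 [[ 0.1482  0.7005 -0.698   1.2148]
 [ 0.9889 -0.0974  0.1123 -0.078 ]
 [ 0.0107 -0.7069 -0.7072  0.7501]]
scene pin_head [([223.9, 160.6], 0.66), ([185.5, 153.7], 0.44), ([271.2, 115.4], 0.44)]
scene ball [([216.2, 281.6], 0.7)]
scene bore [([223.4, 256.1], 0.89), ([214.7, 280.4], 0.2)]
scene block [([222.8, 256.3], 0.9)]
scene rack [([208.3, 170.6], 0.7), ([222.3, 256.0], 0.49)]
scene jar [([168.0, 366.8], 0.78), ([221.6, 255.8], 0.58)]
scene axis [([224.5, 254.1], 0.58)]
side 52.76183255180059 243.94869946471763 191.06175965754463 [[ 0.9678 -0.1629  0.1918  0.4101]
 [-0.251  -0.5711  0.7816 -0.698 ]
 [-0.0178 -0.8046 -0.5936  0.6542]]
side pin_head [([276.6, 250.4], 0.57), ([316.7, 217.5], 0.57), ([283.6, 293.0], 0.55)]
side ball [([220.1, 255.3], 0.62)]
side bore [([220.4, 253.4], 0.66)]
side block [([222.6, 252.8], 0.97)]
side rack []
side jar [([147.5, 173.6], 0.66)]
side axis []
wrist 71.63490765129276 257.04792092561445 187.53683798273914 [[ 0.2818 -0.9112 -0.3006  0.2679]
 [-0.9595 -0.2675 -0.0887 -0.625 ]
 [ 0.0004  0.3134 -0.9496  0.3744]]
```

View pics/scene0.png

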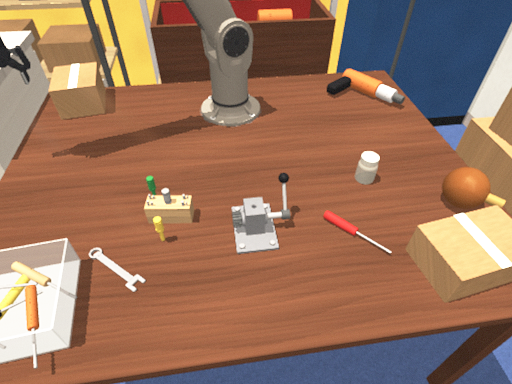

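View pics/side0.png

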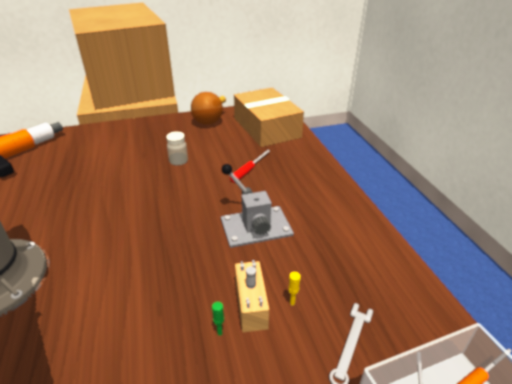

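The scene view shows the pin's steel head in the rack at about (194,166), with green and yellow look-alikes beside it, and the ball at (178,284). In the side view the pin head is at (277,250) and the ball at (169,227).

```bash
python3 - <<'E'
from h import *
np.set_printoptions(precision=4,suppress=True)
s=get_calibration('scene');d=get_calibration('side');w=get_calibration('wrist')
for n,a,b in [('pintop',(189,166),(268,250.5)),('ball',(178,284),(169,227)),('blocktop',(202,255),(199,257)),('jar',(168,367),(148,174)),('yellow',(228,160),(284,294)),('green',(185,153),(315,217))]:
    print(n,*tri(s,a,d,b))
o=readout.get_obs()
from scipy.spatial.transform import Rotation as R
Rt=R.from_quat(np.array(o['tool_rot'])[[1,2,3,0]]).as_matrix();print(Rt)
T=np.array(w['world_from_camera']);print('cam in tool',Rt.T@(T[:3,3]-o['eef_pos']),'\n',Rt.T@T[:3,:3])
a=cv2.imread('pics/scene0.png')[165:260,130:310];b=cv2.imread('pics/side0.png')[155:335,195:315]
cv2.imwrite('pics/crop0.png',np.hstack([cv2.resize(a,(540,285),interpolation=3),cv2.resize(b,(240,285),interpolation=3)]))
E
```

```text
pintop [ 0.538  -0.2158  0.1064] 0.0004671970551431307
ball [0.5625 0.093  0.1294] 0.000996537726985402
blocktop [0.6111 0.0064 0.0946] 0.010002432426616494
jar [0.4547 0.3855 0.0403] 0.00857549721723398
yellow [ 0.6225 -0.2352  0.0544] 0.004952495207837361
green [ 0.4615 -0.264   0.0546] 0.0013646494536065069
[[ 0.281  -0.9597  0.    ]
 [-0.9597 -0.281  -0.    ]
 [ 0.      0.     -1.    ]]
cam in tool [ 0.0001 -0.0815 -0.1261] 
 [[ 1.      0.0007  0.0006]
 [-0.0009  0.9496  0.3134]
 [-0.0003 -0.3134  0.9496]]
```

Request:
{"name": "carry_out", "arguments": {
  "deltas": [
    [[-4, -5, -0.2], -7],
    [[-8, -10, -0.4], -15],
    [[-12.5, -15, -0.6], -22],
    [[-17, -20, -0.8], -30],
    [[-21, -25, -1], -37],
    [[-25.5, -30, -1.2], -45],
    [[-30, -35, -1.4], -52],
    [[-34, -40, -1.6], -60],
    [[-38, -45, -1.8], -67],
    [[-42, -50, -2], -74]
  ],
  "hand": 0.6
}}

```text
t: 2.1
eef_pos: [0.5362, -0.1261, 0.2679]
tool_rot: [0.0, 1.0, 0.004, 0.0]
contact_force: [0.2, -0.2, 0.1]
gripper_width: 0.6
```

Request:
{"name": "carry_out", "arguments": {
  "deltas": [
    [[0, 0, 0], 0]
  ]
}}

```text
t: 2.22
eef_pos: [0.5387, -0.1204, 0.2685]
tool_rot: [-0.001, 1.0, 0.009, 0.002]
contact_force: [-0.9, -0.5, -0.7]
gripper_width: 0.598
```

```bash
python3 - <<'E'
from h import *
np.set_printoptions(precision=4,suppress=True)
o=readout.get_obs();print(o['t'],o['eef_pos'],o['tool_rot'],o['joint_vel'],o['q'],o['contact_force'])
n='wrist'
c=get_calibration(n);im=read_camera(n);save(im,'w1');np.save('w1.npy',c['world_from_camera'])
cv2.imwrite('pics/w1b.png',cv2.resize(cv2.imread('pics/w1.png'),(800,600),interpolation=2))
for q,z in [('pin_head',.082),('bore',.09),('block',.05),('rack',.06),('ball',.13)]:
    print(q,[(np.round(d['centre'],1).tolist(),round(d['score'],2),at_z(c,d['centre'],z)) for d in models.spot_in(q,n)[:4]])
E
```

```text
2.225 [ 0.5387 -0.1204  0.2685] [-0.001   1.      0.0094  0.0017] [ 0.0329 -0.0147  0.0777  0.0249  0.0274  0.0146 -0.0003] [ 0.5193  0.2963 -0.4993  1.8042  0.1569  1.0775 -0.0171] [-0.8805 -0.4652 -0.682 ]
pin_head [([243.0, 258.6], 0.7, array([ 0.5445, -0.22  ,  0.082 ]))]
bore [([58.6, 317.1], 0.88, array([0.6005, 0.0025, 0.09  ]))]
block [([242.7, 256.5], 0.71, array([ 0.5421, -0.238 ,  0.05  ])), ([60.3, 314.9], 0.63, array([0.6064, 0.0062, 0.05  ]))]
rack [([218.3, 258.8], 0.66, array([ 0.5444, -0.1943,  0.06  ])), ([60.9, 316.8], 0.38, array([0.6066, 0.0043, 0.06  ]))]
ball [([94.2, 320.3], 0.83, array([ 0.598 , -0.0333,  0.13  ]))]
```

View pics/w1b.png

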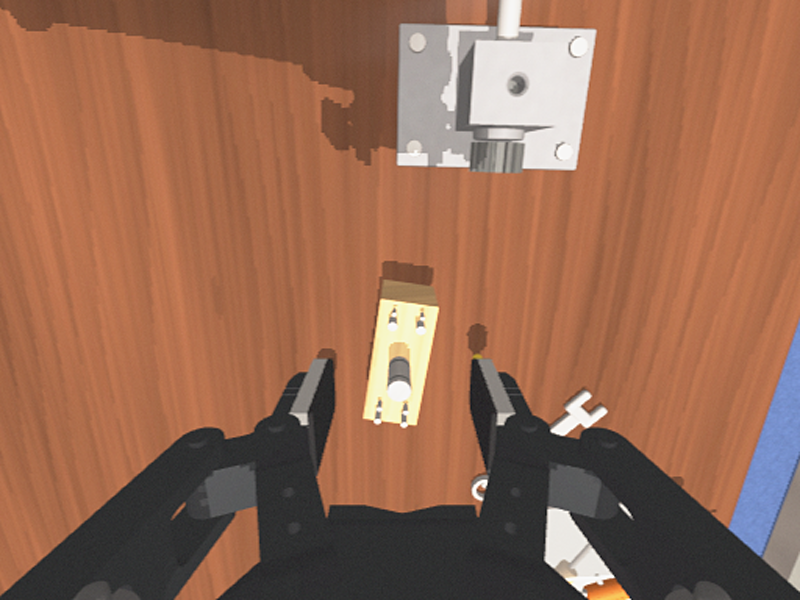

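The view shows the bore at (54,331) in picture pixels, the rack and pin near (248,255), and the base plate's corners, which give the block's yaw.

```bash
python3 - <<'E'
from h import *
np.set_printoptions(precision=4,suppress=True)
c=get_calibration('wrist');c['world_from_camera']=np.load('w1.npy')
g=lambda x,y,z: at_z(c,(y/1.5625,x/1.5625),z)
print('bore',g(517,84,.09))
P=[g(400,24,.01),g(596,30,.01),g(576,170,.01),g(398,166,.01)];print(np.array(P),np.mean(P,0))
ang=lambda v:np.degrees(np.arctan2(v[1],v[0]))
print('plate yaw',ang(P[1]-P[0]),ang(P[2]-P[3]),ang(P[0]-P[3])-90,ang(P[1]-P[2])-90)
T=[g(470,39,.09),g(555,43,.09),g(550,130,.09),g(473,125,.09)];print('top',np.array(T),np.mean(T,0),ang(T[1]-T[0]),ang(T[2]-T[3]))
Q=[g(383,298,.06),g(437,305,.06),g(415,425,.06),g(364,417,.06)]
print('rack',np.mean(Q,0),ang(Q[1]-Q[0]),ang(Q[2]-Q[3]),ang(Q[0]-Q[3])-90,ang(Q[1]-Q[2])-90)
print('pin top',g(399,388,.104),'head base',g(397,357,.06))
E
```

```text
bore [0.6144 0.0074 0.09  ]
[[ 0.5358  0.0613  0.01  ]
 [ 0.6942  0.0604  0.01  ]
 [ 0.6944 -0.0482  0.01  ]
 [ 0.5361 -0.0479  0.01  ]] [0.6151 0.0064 0.01  ]
plate yaw -0.3345186854506453 -0.10686064928977279 0.12930229974112706 0.09669021864782223
top [[ 0.5814  0.0328  0.09  ]
 [ 0.6364  0.0317  0.09  ]
 [ 0.64   -0.0206  0.09  ]
 [ 0.5871 -0.0185  0.09  ]] [0.6112 0.0064 0.09  ] -1.1743722114758228 -2.2955373237553403
rack [ 0.5404 -0.2171  0.06  ] -6.761522266220008 -9.449827133014788 -8.245219168934312 -7.180343654655175
pin top [ 0.5401 -0.2149  0.104 ] head base [ 0.5382 -0.2099  0.06  ]
```

Request:
{"name": "carry_out", "arguments": {
  "deltas": [
    [[0, 3, 3], 1],
    [[0, 6, 6], 1],
    [[0, 9.5, 9], 1],
    [[0, 9.5, 11.5], 1],
    [[0, 9.5, 11.5], 1],
    [[0, 9.5, 11.5], 1]
  ],
  "hand": 0.6
}}

```text
t: 3.28
eef_pos: [0.5364, -0.2232, 0.154]
tool_rot: [0.001, 1.0, -0.006, 0.001]
contact_force: [0.3, -0.9, -0.4]
gripper_width: 0.601
```

```bash
python3 - <<'E'
from h import *
np.set_printoptions(precision=4,suppress=True)
o=readout.get_obs();print(o['t'],o['eef_pos'],o['tool_rot'],o['gripper_width'])
c=get_calibration('wrist');im=read_camera('wrist');save(im,'w2');np.save('w2.npy',c['world_from_camera'])
print('tcp px',proj(c,o['eef_pos']))
cv2.imwrite('pics/w2b.png',cv2.resize(cv2.imread('pics/w2.png')[130:330,150:370],(660,600),interpolation=2))
for q,z in [('pin_head',.082)]:
    print(q,[(np.round(d['centre'],1).tolist(),round(d['score'],2),at_z(c,d['centre'],z)) for d in models.spot_in(q,'wrist')[:4]])
E
```

```text
3.275 [ 0.5364 -0.2232  0.154 ] [ 0.0008  1.     -0.006   0.0008] 0.6009694708693445
tcp px [np.float64(255.58035187416763), np.float64(255.16278700777445)]
pin_head [([210.2, 349.3], 0.89, array([ 0.612 , -0.2282,  0.082 ])), ([242.3, 177.2], 0.65, array([ 0.47  , -0.2558,  0.082 ])), ([201.8, 259.6], 0.58, array([ 0.5396, -0.2201,  0.082 ]))]
```

View pics/w2b.png

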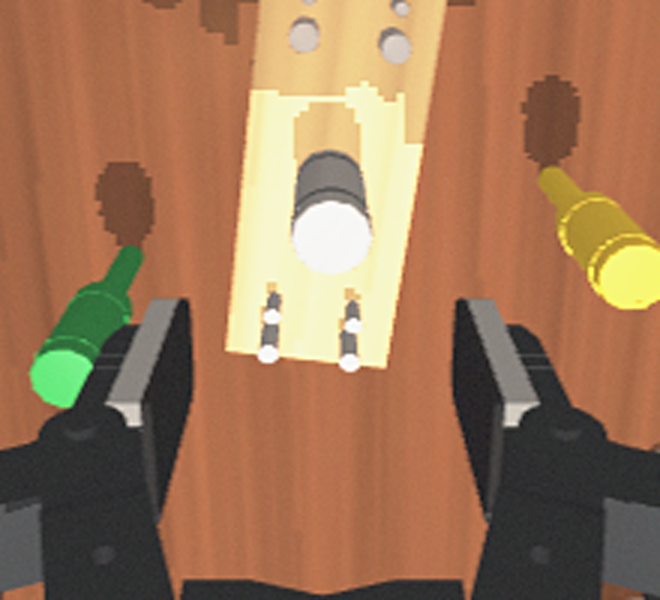

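```bash
python3 - <<'E'
from h import *
np.set_printoptions(precision=4,suppress=True)
c=get_calibration('wrist');c['world_from_camera']=np.load('w2.npy')
for r,k in [(209,260.3)]: print(at_z(c,(r,k),.104))
print(at_z(c,(130+188/3,150+329/3),.06))
E
```

```text
[ 0.5399 -0.217   0.104 ]
[ 0.5399 -0.2202  0.06  ]
```

Request:
{"name": "carry_out", "arguments": {
  "deltas": [
    [[0.36, -0.6, 2], -0.7],
    [[0.36, -0.6, 4], -0.7],
    [[0.36, -0.6, 5.5], -0.7],
    [[0.36, -0.6, 6.6], -0.7],
    [[0.36, -0.6, 6.6], -0.7],
    [[0.36, -0.6, 6.6], -0.7]
  ]
}}

```text
t: 4.12
eef_pos: [0.541, -0.2174, 0.0887]
tool_rot: [0.001, 1.0, 0.0, 0.002]
contact_force: [0.7, -0.2, 0.6]
gripper_width: 0.601
```

Request:
{"name": "carry_out", "arguments": {
  "deltas": [
    [[0, 0, 0], 0],
    [[0, 0, 0], 0],
    [[0, 0, 0], 0],
    [[0, 0, 0], 0],
    [[0, 0, 0], 0],
    [[0, 0, 0], 0]
  ],
  "hand": 0,
  "newtons": 30
}}

```text
t: 4.88
eef_pos: [0.5406, -0.2176, 0.0892]
tool_rot: [0.001, 1.0, 0.0, 0.001]
contact_force: [-4.3, 0.0, 5.9]
gripper_width: 0.225
```

Request:
{"name": "carry_out", "arguments": {
  "deltas": [
    [[0, 0, -3], 0],
    [[0, 0, -6], 0],
    [[0, 0, -10], 0],
    [[1.5, -4, -12], 0],
    [[3, -9, -12], 0],
    [[5, -14, -12], 0],
    [[6.5, -19, -12], 0],
    [[7.4, -22.5, -11], 0],
    [[7.4, -22.5, -10], 0],
    [[7.4, -22.5, -10], 0]
  ]
}}

```text
t: 6.12
eef_pos: [0.6134, 0.0067, 0.1876]
tool_rot: [0.002, 1.0, -0.0, 0.0]
contact_force: [0.4, -0.6, -1.6]
gripper_width: 0.224
```

Request:
{"name": "carry_out", "arguments": {
  "deltas": [
    [[0, 0, 0], 0],
    [[0, 0, 0], 0]
  ]
}}

```text
t: 6.38
eef_pos: [0.6135, 0.0052, 0.1879]
tool_rot: [0.002, 1.0, -0.001, 0.0]
contact_force: [-0.5, -0.3, -1.4]
gripper_width: 0.225
```

```bash
python3 - <<'E'
from h import *
np.set_printoptions(precision=4,suppress=True)
o=readout.get_obs();print(o['t'],o['eef_pos'],o['tool_rot'],o['gripper_width'],o['contact_force'])
out=[]
for n in ['wrist','scene','side']:
    c=get_calibration(n);im=read_camera(n);save(im,n+'3');np.save(n+'3.npy',c['world_from_camera'])
    p=proj(c,[.6147,.0068,.09]);t=proj(c,np.array(o['eef_pos'])-[0,0,.0712]);print(n,'bore',p,'tip',t)
    h=50 if n=='wrist' else 33
    r,k=int(p[0])-h//3,int(p[1])
    print(n,'crop origin',r-h,k-h,'scale',400/(2*h))
    out.append(cv2.resize(im[r-h:r+h,k-h:k+h],(400,400),interpolation=2))
save(np.hstack(out[:2]),'c3'); save(out[2],'c3s')
E
```

```text
6.375 [0.6135 0.0052 0.1879] [ 0.0021  1.     -0.0011  0.0003] 0.22468273271555822 [-0.481  -0.3223 -1.4142]
wrist bore [np.float64(192.57890851289324), np.float64(257.100189671646)] tip [np.float64(205.68923800123835), np.float64(255.63979012409163)]
wrist crop origin 126 207 scale 4.0
scene bore [np.float64(205.8737593822252), np.float64(254.29485163477747)] tip [np.float64(198.41651535109412), np.float64(253.60928278429316)]
scene crop origin 161 221 scale 6.0606060606060606
side bore [np.float64(198.6538464164428), np.float64(256.97668024896484)] tip [np.float64(190.11763546021766), np.float64(256.6970351183663)]
side crop origin 154 223 scale 6.0606060606060606
```

View pics/c3.png

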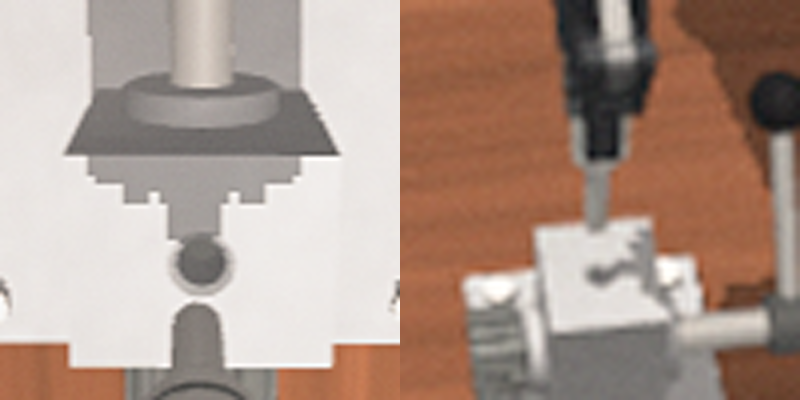

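```bash
python3 - <<'E'
from h import *
np.set_printoptions(precision=4,suppress=True)
c=get_calibration('wrist');c['world_from_camera']=np.load('wrist3.npy')
print('bore',at_z(c,(126+260/4,207+202/4),.09))
print('tip front',at_z(c,(126+303/4,207+197.5/4),.1167), at_z(c,(126+303/4,207+197.5/4),.118))
im=cv2.imread('pics/wrist3.png',0)[126:226,207:307]
print(im[76:100:3,38:62]); print(im[56:78,48:53].T)
E
```

```text
bore [0.6151 0.0083 0.09  ]
tip front [0.6141 0.0086 0.1167] [0.6141 0.0091 0.118 ]
[[230 232 233 232 234 234 238 227 160 122 121 124 122 137 190 231 236 233
  232 232 232 232 232 233]
 [231 231 232 233 229 181 113 120 120 125 129 127 125 124 123 119 155 220
  236 233 234 233 234 235]
 [231 231 231 234 215 129 116 118 120 127 127 128 126 124 126 124 116 198
  238 234 234 234 234 235]
 [231 231 231 235 213 134 118 121 126 124 129 130 130 125 125 124 120 154
  220 236 235 234 234 232]
 [230 230 232 236 205 109 120 123 122 126 128 130 126 124 125 125 124 155
  221 236 234 234 234 233]
 [216 230 238 243 211 114 122 123 124 124 124 127 124 122 124 126 125 135
  215 244 242 243 243 241]
 [131 143 140 127 120 123 124 129 131 134 130 133 133 133 130 133 129 129
  132 130 125 114 126 139]
 [118 122 112  98  84  69  79  90  97 112 119 124 120 112 111 105  95  79
   75  81 102 125 131 130]]
[[157 159 145 129 113 115 116 115 109 107 104 106 106 103 101 176 182 178
  237 191 121 123]
 [160 160 134 122 113 112 114 116 113 106 104 105 103 101 100 153 182 179
  230 209 124 124]
 [160 162 130 122 113 117 115 115 115 106 106 107 104 103 100 141 182 177
  230 224 122 124]
 [160 164 132 124 114 114 113 117 114 102 102 103 105 102  97 151 181 175
  234 233 137 122]
 [161 162 135 125 122 113 117 115 108 104  99 101 103 101  96 173 180 175
  238 240 190 119]]
```

View pics/c3s.png

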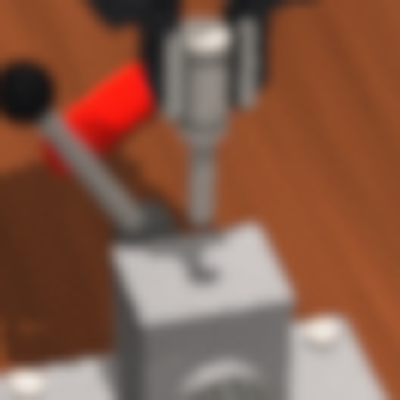

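Request:
{"name": "carry_out", "arguments": {
  "deltas": [
    [[0.1, -0.3, 0.5], 0],
    [[0.1, -0.3, 1.2], 0],
    [[0.1, -0.3, 2.0], 0],
    [[0.1, -0.3, 2.0], 0],
    [[0.1, -0.3, 2.0], 0],
    [[0.1, -0.3, 2.0], 0]
  ]
}}

```text
t: 7.28
eef_pos: [0.6148, 0.0091, 0.1682]
tool_rot: [0.002, 1.0, -0.0, 0.001]
contact_force: [0.2, 0.2, -0.7]
gripper_width: 0.224
```

```bash
python3 - <<'E'
from h import *
np.set_printoptions(precision=4,suppress=True)
o=readout.get_obs();print(o['t'],o['eef_pos'],o['tool_rot'],o['gripper_width'],o['contact_force'])
c=get_calibration('wrist');im=read_camera('wrist');save(im,'w4');np.save('w4.npy',c['world_from_camera'])
save(cv2.resize(im[170:245,215:305],(720,600),interpolation=2),'c4')
for n in ['scene','side']: save(read_camera(n),n+'4')
E
```

```text
7.275 [0.6148 0.0091 0.1682] [ 0.0019  1.     -0.0005  0.0007] 0.2238814794555749 [ 0.1761  0.2432 -0.6821]
```

View pics/c4.png

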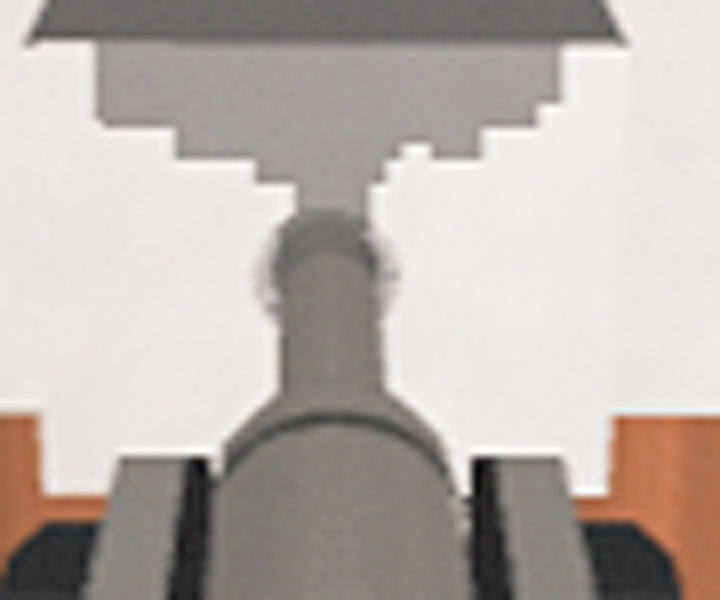

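```bash
python3 - <<'E'
from h import *
np.set_printoptions(precision=4,suppress=True)
c=get_calibration('wrist');c['world_from_camera']=np.load('w4.npy')
g=lambda x,y,z: at_z(c,(170+y/8-.5,215+x/8-.5),z)
print('bore top edge',g(327,207,.09),'wide',g(327,272,.09),g(258,272,.09),g(395,272,.09))
print('tip front',g(329.5,250,.097),g(329.5,250,.098))
E
```

```text
bore top edge [0.6146 0.0153 0.09  ] wide [0.6146 0.0082 0.09  ] [0.6075 0.0082 0.09  ] [0.6216 0.0081 0.09  ]
tip front [0.6149 0.0133 0.097 ] [0.6149 0.0137 0.098 ]
```

Request:
{"name": "carry_out", "arguments": {
  "deltas": [
    [[-0.03, 0.06, 0], 0],
    [[-0.03, 0.06, 0.2], 0],
    [[-0.03, 0.06, 0.5], 0],
    [[-0.03, 0.06, 0.8], 0],
    [[-0.03, 0.06, 1.1], 0],
    [[-0.03, 0.06, 1.1], 0],
    [[-0.03, 0.06, 1.1], 0]
  ]
}}

```text
t: 8.3
eef_pos: [0.6144, 0.0083, 0.1571]
tool_rot: [0.002, 1.0, -0.001, 0.001]
contact_force: [0.3, -0.4, -1.2]
gripper_width: 0.224
```

Request:
{"name": "carry_out", "arguments": {
  "deltas": [
    [[0, 0, 0.3], 0],
    [[0, 0, 0.6], 0],
    [[0, 0, 0.9], 0],
    [[0, 0, 1.1], 0],
    [[0, 0, 1.1], 0],
    [[0, 0, 1.1], 0]
  ]
}}

```text
t: 9.05
eef_pos: [0.6144, 0.0083, 0.1461]
tool_rot: [0.002, 1.0, -0.001, 0.0]
contact_force: [-0.0, -0.9, -1.6]
gripper_width: 0.221
```

Request:
{"name": "carry_out", "arguments": {
  "deltas": [
    [[0, 0, 0.1], 0],
    [[0, 0, 0.2], 0],
    [[0, 0, 0.3], 0],
    [[0, 0, 0.3], 0]
  ]
}}

```text
t: 9.55
eef_pos: [0.6143, 0.0082, 0.143]
tool_rot: [0.002, 1.0, -0.001, 0.0]
contact_force: [0.7, -1.4, -1.7]
gripper_width: 0.227
```

Request:
{"name": "carry_out", "arguments": {
  "deltas": [
    [[0, 0, 0.1], 0],
    [[0, 0, 0.1], 0],
    [[0, 0, 0.1], 0]
  ]
}}

```text
t: 9.93
eef_pos: [0.6143, 0.0082, 0.1419]
tool_rot: [0.002, 1.0, -0.0, 0.0]
contact_force: [1.4, -0.5, -1.8]
gripper_width: 0.223
```

Request:
{"name": "carry_out", "arguments": {
  "deltas": [
    [[0, 0, 0], 0],
    [[0, 0, 0], 0],
    [[0, 0, 0], 0],
    [[0, 0, 0], 0],
    [[0, 0, -3], 0],
    [[0, 0, -6], 0],
    [[0, 0, -8], 0],
    [[0, 0, -8], 0],
    [[0, 0, -8], 0]
  ],
  "hand": 0.5
}}

```text
t: 11.05
eef_pos: [0.6136, 0.0083, 0.2208]
tool_rot: [0.002, 1.0, -0.001, -0.0]
contact_force: [0.2, -0.0, -0.5]
gripper_width: 0.502
```

```bash
python3 - <<'E'
from h import *
np.set_printoptions(precision=4,suppress=True)
o=readout.get_obs();print(o['t'],o['eef_pos'],o['tool_rot'],o['gripper_width'],o['contact_force'])
out=[]
for n in ['scene','side']:
    c=get_calibration(n);im=read_camera(n);save(im,n+'5');p=proj(c,[.6145,.0082,.13]);r,k=int(p[0]),int(p[1])
    print(n,r-40,k-40,'shoulder@.111',proj(c,[.6145,.0082,.111]),'top@.155',proj(c,[.6145,.0082,.155]))
    print([(d['centre'],round(d['score'],2)) for d in models.spot_in('ball',n)[:2]])
    out.append(cv2.resize(im[r-40:r+40,k-40:k+40],(400,400),interpolation=2))
save(np.hstack(out),'c5')
E
```

```text
11.05 [0.6136 0.0083 0.2208] [ 0.0021  1.     -0.0005 -0.0004] 0.5017203625989606 [ 0.1856 -0.0386 -0.4799]
scene 154 214 shoulder@.111 [np.float64(200.13758030885987), np.float64(254.84113487620422)] top@.155 [np.float64(187.7168287552536), np.float64(254.88046334580957)]
[]
side 144 216 shoulder@.111 [np.float64(191.26451309068574), np.float64(256.7504568221856)] top@.155 [np.float64(175.82885831023327), np.float64(256.78634291834743)]
[([217.7, 252.1], 0.56), ([150.1, 173.6], 0.33)]
```

View pics/c5.png

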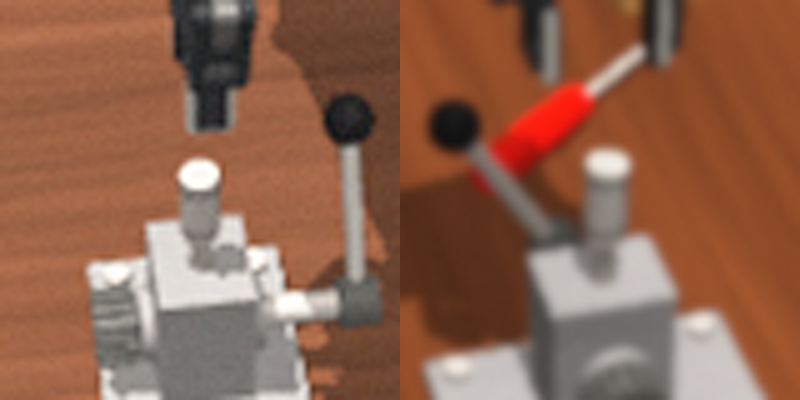

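The pin stands on the shaft with its shoulder about 20 mm above the block. The ball is still at (178,284) in the scene view, so the lever hasn't moved. Next I cage the ball between the open jaws.

Request:
{"name": "carry_out", "arguments": {
  "deltas": [
    [[-2.5, -4, 0], 0],
    [[-5.1, -8.5, 0], 0],
    [[-5.1, -8.5, 0], 0],
    [[-5.1, -8.5, 2], 0],
    [[-5.1, -8.5, 4], 0],
    [[-5.1, -8.5, 6], 0],
    [[-5.1, -8.5, 8], 0],
    [[-5.1, -8.5, 8.8], 0],
    [[-5.1, -8.5, 8.8], 0]
  ]
}}

```text
t: 12.38
eef_pos: [0.5625, 0.093, 0.132]
tool_rot: [0.002, 1.0, -0.001, -0.001]
contact_force: [0.5, -0.7, -0.0]
gripper_width: 0.5
```

```bash
cat > look.py <<'E'
from h import *
import sys
np.set_printoptions(precision=4,suppress=True)
o=readout.get_obs();print(o['t'],np.array(o['eef_pos']),np.array(o['contact_force']))
im=read_camera('side');save(im,'side_'+sys.argv[1])
g=cv2.cvtColor(im,cv2.COLOR_RGB2GRAY).astype(int)
# pin head: template from side5, best shift
t=cv2.imread('pics/side5.png')[170:191,250:265]
b=cv2.cvtColor(im,cv2.COLOR_RGB2BGR)[160:205,240:275]
up=lambda a:cv2.resize(a,None,fx=4,fy=4,interpolation=2)
r=cv2.matchTemplate(up(b),up(t),cv2.TM_CCOEFF_NORMED);_,v,_,l=cv2.minMaxLoc(r)
print('head shift px (col,row) vs standing',(l[0]/4-10,l[1]/4-10),'score',round(v,3))
c=get_calibration('side');y=.0082
print('8mm drop = px',proj(c,[.6145,y,.137])[0]-proj(c,[.6145,y,.145])[0])
E
python3 look.py a; python3 - <<'E'
from h import *
im=read_camera('wrist');save(im,'w6');save(cv2.resize(im[130:330,150:370],(660,600),interpolation=2),'w6b')
E
```

```text
12.375 [0.5625 0.093  0.132 ] [ 0.5318 -0.6536 -0.0411]
head shift px (col,row) vs standing (0.0, 0.0) score 0.987
8mm drop = px 2.8357416380534914
```

View pics/w6b.png

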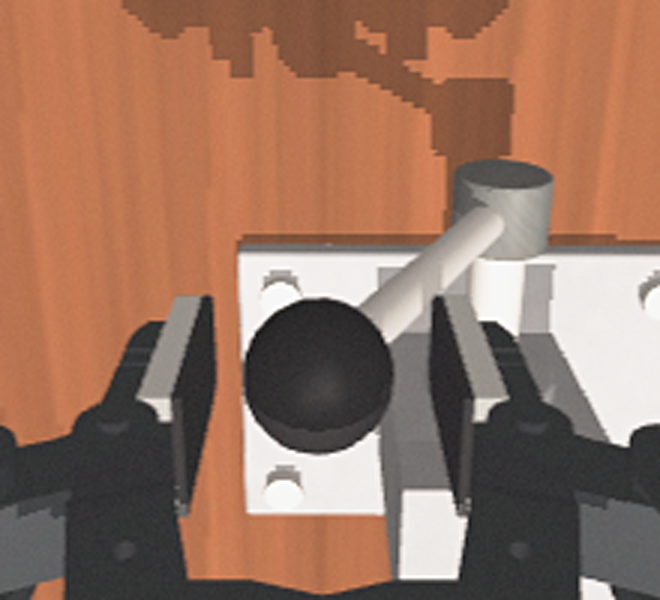

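Request:
{"name": "carry_out", "arguments": {
  "deltas": [
    [[0.5, 0, 0], 0],
    [[1, 0, -0.1], 0],
    [[1.5, 0, -0.2], 0],
    [[2.0, 0, -0.4], 0],
    [[2.5, 0, -0.6], 0],
    [[3.0, 0, -0.8], 0],
    [[3.4, 0, -1.0], 0],
    [[3.7, 0, -1.1], 0],
    [[4.0, 0, -1.2], 0],
    [[4.0, 0, -1.2], 0]
  ]
}}

```text
t: 13.72
eef_pos: [0.6038, 0.0933, 0.1452]
tool_rot: [0.002, 1.0, -0.001, 0.0]
contact_force: [-0.0, 0.1, -0.4]
gripper_width: 0.502
```

```bash
python3 look.py b
```

```text
13.725 [0.6038 0.0933 0.1452] [-0.0191  0.0822 -0.3987]
head shift px (col,row) vs standing (-3.75, 0.75) score 0.888
8mm drop = px 2.8357416380534914
```

```bash
cat > prof.py <<'E'
import cv2,sys,numpy as np
a=cv2.imread('pics/side5.png').astype(int)
for n in sys.argv[1:]:
    b=cv2.imread('pics/%s.png'%n).astype(int)
    # lower head + shank + block top, 2D fit on restricted vertical strip
    up=lambda x:cv2.resize(x.astype(np.float32),None,fx=4,fy=4,interpolation=2)
    t=up(a[172:194,253:262]);r=cv2.matchTemplate(up(b[166:206,251:264]),t,cv2.TM_CCOEFF_NORMED);_,v,_,l=cv2.minMaxLoc(r);print(n,l[0]/4-2,l[1]/4-6,v)
print('a',a[168:206,257].mean(1).astype(int));print('b',b[168:206,257].mean(1).astype(int))
E
python3 prof.py side_a side_b
```

```text
side_a 0.0 0.0 0.9976476430892944
side_b -2.0 0.75 0.7597021460533142
a [ 88  87  87  88  98 136 191 225 233 231 212 171 132 118 125 133 136 136
 136 135 135 130 119 115 121 120 112 109 112 118 126 138 159 181 192 194
 188 165]
b [ 86  86  86  85  86  88 103 133 160 164 146 122 109 109 117 124 127 129
 130 130 128 122 115 123 141 155 158 154 146 140 137 139 156 178 190 193
 186 162]
```

Request:
{"name": "carry_out", "arguments": {
  "deltas": [
    [[0.15, 0, 0], 0],
    [[0.3, 0, 0], 0],
    [[0.45, 0, 0], 0],
    [[0.6, 0, 0], 0],
    [[0.8, 0, 0], 0],
    [[0.8, 0, 0], 0]
  ]
}}

```text
t: 14.52
eef_pos: [0.6121, 0.0932, 0.1451]
tool_rot: [0.002, 1.0, -0.001, 0.001]
contact_force: [0.1, 0.1, 1.1]
gripper_width: 0.498
```

```bash
python3 look.py c && python3 prof.py side_c && python3 - <<'E'
import cv2,numpy as np
f=lambda n:cv2.resize(cv2.imread('pics/%s.png'%n)[150:220,215:295],(400,350),interpolation=2)
cv2.imwrite('pics/c7.png',np.hstack([f('side_a'),f('side_c')]))
E
```

```text
14.525 [0.6121 0.0932 0.1451] [0.1099 0.1033 1.1161]
head shift px (col,row) vs standing (-3.75, 0.75) score 0.861
8mm drop = px 2.8357416380534914
side_c -2.0 0.75 0.762855052947998
a [ 88  87  87  88  98 136 191 225 233 231 212 171 132 118 125 133 136 136
 136 135 135 130 119 115 121 120 112 109 112 118 126 138 159 181 192 194
 188 165]
b [ 86  86  86  85  85  88 103 132 160 164 146 123 109 110 117 124 126 127
 127 127 126 120 114 123 142 155 159 154 146 140 136 138 156 178 190 193
 185 163]
```

View pics/c7.png

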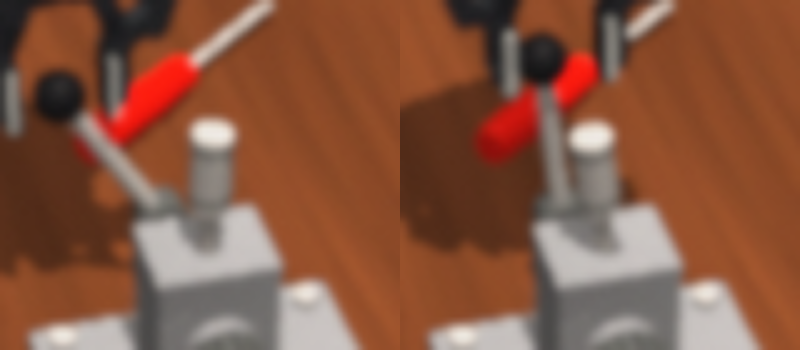

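```bash
cat > look.py <<'E'
from h import *
import sys
np.set_printoptions(precision=4,suppress=True)
o=readout.get_obs();print(o['t'],np.array(o['eef_pos']),np.array(o['contact_force']))
im=read_camera('side');save(im,'side_'+sys.argv[1])
b=cv2.cvtColor(im,cv2.COLOR_RGB2BGR)
up=lambda a:cv2.resize(a,None,fx=4,fy=4,interpolation=2)
for n,c0 in (('side_c',249),('side5',253)):
    t=cv2.imread('pics/%s.png'%n)[172:190,c0:c0+9]
    r=cv2.matchTemplate(up(b[166:204,c0-6:c0+15]),up(t),cv2.TM_CCOEFF_NORMED);_,v,_,l=cv2.minMaxLoc(r)
    print(n,'shift col,row',(l[0]/4-6,l[1]/4-6),round(v,3))
E
```

Request:
{"name": "carry_out", "arguments": {
  "deltas": [
    [[0.1, 0, 0], 0],
    [[0.2, 0, 0], 0],
    [[0.3, 0, 0], 0],
    [[0.4, 0, 0], 0],
    [[0.5, 0, 0], 0],
    [[0.5, 0, 0], 0]
  ]
}}

```text
t: 15.32
eef_pos: [0.6172, 0.0932, 0.1451]
tool_rot: [0.002, 1.0, -0.001, 0.001]
contact_force: [-1.7, 0.6, 0.8]
gripper_width: 0.498
```

```bash
python3 look.py d
```

```text
15.325 [0.6172 0.0932 0.1451] [-1.7022  0.6234  0.7595]
side_c shift col,row (0.0, 0.0) 0.997
side5 shift col,row (-4.0, 0.75) 0.954
```

Request:
{"name": "carry_out", "arguments": {
  "deltas": [
    [[0.1, 0, 0], 0],
    [[0.2, 0, 0], 0],
    [[0.3, 0, 0], 0],
    [[0.4, 0, 0], 0],
    [[0.5, 0, 0], 0],
    [[0.5, 0, 0], 0]
  ]
}}

```text
t: 16.12
eef_pos: [0.6224, 0.0932, 0.1451]
tool_rot: [0.002, 1.0, -0.001, 0.001]
contact_force: [-0.5, 0.5, 1.7]
gripper_width: 0.5
```

```bash
python3 look.py e
```

```text
16.125 [0.6224 0.0932 0.1451] [-0.5212  0.5439  1.7235]
side_c shift col,row (0.0, 0.0) 0.979
side5 shift col,row (-4.0, 0.75) 0.943
```

Request:
{"name": "carry_out", "arguments": {
  "deltas": [
    [[0.1, 0, 0], 0],
    [[0.2, 0, 0], 0],
    [[0.3, 0, 0], 0],
    [[0.4, 0, 0], 0],
    [[0.5, 0, 0], 0],
    [[0.5, 0, 0], 0]
  ]
}}

```text
t: 16.92
eef_pos: [0.6275, 0.0932, 0.1451]
tool_rot: [0.002, 1.0, -0.001, 0.001]
contact_force: [-0.9, 0.3, 0.3]
gripper_width: 0.499
```

```bash
python3 look.py f
```

```text
16.925 [0.6275 0.0932 0.1451] [-0.9423  0.3355  0.3195]
side_c shift col,row (0.0, 0.0) 0.959
side5 shift col,row (-4.25, 0.75) 0.936
```

Request:
{"name": "carry_out", "arguments": {
  "deltas": [
    [[0.1, 0, 0], 0],
    [[0.2, 0, 0], 0],
    [[0.3, 0, 0], 0],
    [[0.4, 0, 0], 0],
    [[0.5, 0, 0], 0],
    [[0.5, 0, 0], 0]
  ]
}}

```text
t: 17.73
eef_pos: [0.6327, 0.0932, 0.1451]
tool_rot: [0.002, 1.0, -0.001, 0.001]
contact_force: [-1.3, 0.2, 0.5]
gripper_width: 0.5
```

```bash
python3 look.py g
```

```text
17.725 [0.6327 0.0932 0.1451] [-1.3141  0.2067  0.5442]
side_c shift col,row (-0.25, 0.25) 0.936
side5 shift col,row (-4.25, 1.0) 0.929
```

Request:
{"name": "carry_out", "arguments": {
  "deltas": [
    [[0.1, 0, 0], 0],
    [[0.2, 0, 0], 0],
    [[0.3, 0, 0], 0],
    [[0.4, 0, 0], 0],
    [[0.4, 0, 0], 0]
  ]
}}

```text
t: 18.4
eef_pos: [0.6369, 0.0931, 0.1452]
tool_rot: [0.002, 1.0, -0.001, 0.001]
contact_force: [-0.4, -0.9, 0.0]
gripper_width: 0.502
```

```bash
python3 look.py h
```

```text
18.4 [0.6369 0.0931 0.1452] [-0.3771 -0.8799  0.0131]
side_c shift col,row (0.0, 0.25) 0.94
side5 shift col,row (-4.25, 1.0) 0.931
```

Request:
{"name": "carry_out", "arguments": {
  "deltas": [
    [[0.1, 0, 0], 0],
    [[0.2, 0, 0], 0],
    [[0.3, 0, 0], 0],
    [[0.4, 0, 0], 0],
    [[0.4, 0, 0], 0]
  ]
}}

```text
t: 19.08
eef_pos: [0.641, 0.0931, 0.1451]
tool_rot: [0.002, 1.0, -0.001, 0.002]
contact_force: [-1.1, -0.4, 0.8]
gripper_width: 0.5
```

```bash
python3 look.py i
```

```text
19.075 [0.641  0.0931 0.1451] [-1.1416 -0.4009  0.8072]
side_c shift col,row (0.0, 0.5) 0.934
side5 shift col,row (-4.0, 1.0) 0.928
```

Request:
{"name": "carry_out", "arguments": {
  "deltas": [
    [[0.1, 0, 0], 0],
    [[0.2, 0, 0], 0],
    [[0.3, 0, 0], 0],
    [[0.4, 0, 0], 0],
    [[0.4, 0, 0], 0]
  ]
}}

```text
t: 19.75
eef_pos: [0.645, 0.0931, 0.1451]
tool_rot: [0.002, 1.0, -0.001, 0.002]
contact_force: [-1.5, 1.2, -1.4]
gripper_width: 0.497
```

```bash
python3 look.py j
```

```text
19.75 [0.645  0.0931 0.1451] [-1.4945  1.1613 -1.3621]
side_c shift col,row (4.5, 2.5) 0.9
side5 shift col,row (0.5, 3.0) 0.949
```

The pin dropped: its head is upright again and about 3 px (8 mm) lower. Now I'll move gently up to the stop.

Request:
{"name": "carry_out", "arguments": {
  "deltas": [
    [[0.1, 0, 0], 0],
    [[0.2, 0, 0], 0],
    [[0.3, 0, 0], 0],
    [[0.3, 0, 0], 0]
  ]
}}

```text
t: 20.3
eef_pos: [0.6482, 0.0931, 0.1452]
tool_rot: [0.001, 1.0, -0.001, 0.002]
contact_force: [-0.3, -1.4, -1.4]
gripper_width: 0.501
```

Request:
{"name": "carry_out", "arguments": {
  "deltas": [
    [[0.1, 0, 0], 0],
    [[0.2, 0, 0], 0],
    [[0.2, 0, 0], 0]
  ]
}}

```text
t: 20.68
eef_pos: [0.6503, 0.0931, 0.1452]
tool_rot: [0.002, 1.0, -0.001, 0.002]
contact_force: [-0.2, -0.1, -1.4]
gripper_width: 0.5
```

Request:
{"name": "carry_out", "arguments": {
  "deltas": [
    [[0.1, 0, 0], 0],
    [[0.2, 0, 0], 0],
    [[0.2, 0, 0], 0]
  ]
}}

```text
t: 21.05
eef_pos: [0.6525, 0.093, 0.1452]
tool_rot: [0.001, 1.0, -0.001, 0.002]
contact_force: [-0.5, -0.1, -0.4]
gripper_width: 0.506
```

Request:
{"name": "carry_out", "arguments": {
  "deltas": [
    [[0.1, 0, 0], 0],
    [[0.1, 0, 0], 0]
  ]
}}

```text
t: 21.3
eef_pos: [0.6536, 0.0931, 0.1452]
tool_rot: [0.001, 1.0, -0.001, 0.002]
contact_force: [-1.4, 0.5, -1.1]
gripper_width: 0.499
```

Request:
{"name": "carry_out", "arguments": {
  "deltas": [
    [[0.1, 0, 0], 0],
    [[0.1, 0, 0], 0]
  ]
}}

```text
t: 21.55
eef_pos: [0.6547, 0.093, 0.1452]
tool_rot: [0.001, 1.0, -0.001, 0.002]
contact_force: [-1.2, 1.4, -1.2]
gripper_width: 0.503
```

Request:
{"name": "carry_out", "arguments": {
  "deltas": [
    [[0.1, 0, 0], 0],
    [[0.1, 0, 0], 0]
  ]
}}

```text
t: 21.8
eef_pos: [0.6558, 0.0931, 0.1452]
tool_rot: [0.001, 1.0, -0.001, 0.002]
contact_force: [-1.4, -0.0, -0.1]
gripper_width: 0.5
```

Request:
{"name": "carry_out", "arguments": {
  "deltas": [
    [[0.1, 0, 0], 0],
    [[0.1, 0, 0], 0]
  ]
}}

```text
t: 22.05
eef_pos: [0.6569, 0.0931, 0.1452]
tool_rot: [0.001, 1.0, -0.001, 0.002]
contact_force: [-0.4, 0.1, -1.4]
gripper_width: 0.503
```

```bash
python3 look.py k; python3 - <<'E'
import cv2,numpy as np
f=lambda n:cv2.resize(cv2.imread('pics/%s.png'%n)[150:220,215:295],(400,350),interpolation=2)
cv2.imwrite('pics/c8.png',np.hstack([f('side_j'),f('side_k')]))
E
```

```text
22.05 [0.6569 0.0931 0.1452] [-0.4346  0.0644 -1.3957]
side_c shift col,row (2.75, 2.5) 0.908
side5 shift col,row (-1.25, 3.25) 0.938
```

View pics/c8.png

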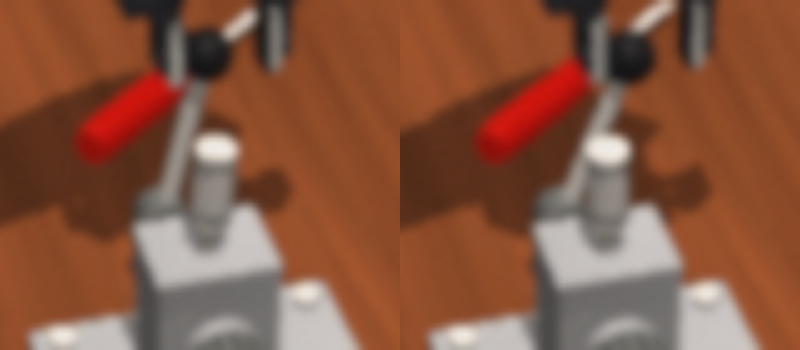

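The pin is down 8 mm and is just starting to lean to -x, so the stop is close.

Request:
{"name": "carry_out", "arguments": {
  "deltas": [
    [[0.1, 0, 0], 0],
    [[0.1, 0, 0], 0]
  ]
}}

```text
t: 22.35
eef_pos: [0.658, 0.093, 0.1453]
tool_rot: [0.001, 1.0, -0.001, 0.002]
contact_force: [-0.6, -0.2, -0.7]
gripper_width: 0.505
```

Request:
{"name": "carry_out", "arguments": {
  "deltas": [
    [[0.1, 0, 0], 0],
    [[0.1, 0, 0], 0]
  ]
}}

```text
t: 22.6
eef_pos: [0.6591, 0.093, 0.1453]
tool_rot: [0.001, 1.0, -0.001, 0.002]
contact_force: [-1.5, -0.1, -1.5]
gripper_width: 0.499
```

Request:
{"name": "carry_out", "arguments": {
  "deltas": [
    [[0.1, 0, 0], 0],
    [[0.1, 0, 0], 0]
  ]
}}

```text
t: 22.85
eef_pos: [0.6601, 0.0931, 0.1452]
tool_rot: [0.001, 1.0, -0.001, 0.002]
contact_force: [-1.7, -0.8, -1.1]
gripper_width: 0.501
```

Request:
{"name": "carry_out", "arguments": {
  "deltas": [
    [[0.1, 0, 0], 0],
    [[0.1, 0, 0], 0]
  ]
}}

```text
t: 23.1
eef_pos: [0.661, 0.093, 0.1451]
tool_rot: [0.001, 1.0, -0.001, 0.002]
contact_force: [-2.3, -0.0, -1.7]
gripper_width: 0.504
```

Request:
{"name": "carry_out", "arguments": {
  "deltas": [
    [[0.05, 0, 0], 0],
    [[0.05, 0, 0], 0]
  ]
}}

```text
t: 23.35
eef_pos: [0.6613, 0.093, 0.1449]
tool_rot: [0.001, 1.0, -0.001, 0.002]
contact_force: [-1.9, 0.6, -1.2]
gripper_width: 0.503
```

Request:
{"name": "carry_out", "arguments": {
  "deltas": [
    [[0.06, 0, 0], 0],
    [[0.06, 0, 0], 0]
  ]
}}

```text
t: 23.6
eef_pos: [0.6618, 0.093, 0.1448]
tool_rot: [0.001, 1.0, -0.001, 0.002]
contact_force: [-3.3, -0.4, -1.2]
gripper_width: 0.497
```

Request:
{"name": "carry_out", "arguments": {
  "deltas": [
    [[0.1, 0, 0], 0],
    [[0.1, 0, 0], 0]
  ]
}}

```text
t: 23.85
eef_pos: [0.6626, 0.093, 0.1446]
tool_rot: [0.001, 1.0, -0.001, 0.001]
contact_force: [-2.8, 1.2, -2.7]
gripper_width: 0.503
```

Request:
{"name": "carry_out", "arguments": {
  "deltas": [
    [[0.1, 0, 0], 0],
    [[0.1, 0, 0], 0]
  ]
}}

```text
t: 24.1
eef_pos: [0.6633, 0.093, 0.1444]
tool_rot: [0.002, 1.0, -0.001, 0.001]
contact_force: [-4.0, 0.6, -3.5]
gripper_width: 0.499
```

Request:
{"name": "carry_out", "arguments": {
  "deltas": [
    [[0.1, 0, 0.06], 0],
    [[0.1, 0, 0.1], 0]
  ]
}}

```text
t: 24.35
eef_pos: [0.6647, 0.093, 0.1438]
tool_rot: [0.002, 1.0, -0.001, 0.001]
contact_force: [-3.7, -0.7, 1.1]
gripper_width: 0.497
```

Request:
{"name": "carry_out", "arguments": {
  "deltas": [
    [[0.1, 0, 0.05], 0],
    [[0.1, 0, 0.05], 0]
  ]
}}

```text
t: 24.6
eef_pos: [0.6657, 0.093, 0.1435]
tool_rot: [0.002, 1.0, -0.001, 0.001]
contact_force: [-4.4, -0.5, 0.5]
gripper_width: 0.501
```

```bash
python3 look.py l; python3 - <<'E'
from h import *
# ball by template from image k (crop px (630,55)/5 -> row 161,col 261), masks fingers poorly but tracks
t=cv2.imread('pics/side_k.png')[155:168,255:267]
up=lambda a:cv2.resize(a,None,fx=4,fy=4,interpolation=2)
c=get_calibration('side')
for n in 'gijkl':
    b=cv2.imread('pics/side_%s.png'%n)[148:180,240:285]
    r=cv2.matchTemplate(up(b),up(t),cv2.TM_CCOEFF_NORMED);_,v,_,l=cv2.minMaxLoc(r)
    row,col=148+l[1]/4+6,240+l[0]/4+6
    # intersect with lever plane y=.0925
    o,d=ray(c,(row,col));p=o+d*(.0925-o[1])/d[1];print(n,row,col,p,round(v,2),'theta',np.arctan2(p[0]-.6147,p[2]-.045))
E
```

```text
24.6 [0.6657 0.093  0.1435] [-4.4312 -0.5343  0.4636]
side_c shift col,row (0.75, 3.25) 0.91
side5 shift col,row (-3.25, 4.0) 0.894
g 160.25 251.5 [0.62514031 0.0925     0.14472189] 0.82 theta 0.10431426532682622
i 160.25 254.25 [0.63223262 0.0925     0.14349305] 0.76 theta 0.17616349131425754
j 161.0 256.5 [0.63806179 0.0925     0.14028452] 0.77 theta 0.24043638949569412
k 161.0 261.0 [0.64979173 0.0925     0.13824427] 1.0 theta 0.35994664465733583
l 162.25 264.5 [0.65902653 0.0925     0.13293701] 0.77 theta 0.4668994534864897
```

Request:
{"name": "carry_out", "arguments": {
  "deltas": [
    [[0.1, 0, 0.06], 0],
    [[0.1, 0, 0.06], 0]
  ]
}}

```text
t: 24.9
eef_pos: [0.6668, 0.0929, 0.1431]
tool_rot: [0.002, 1.0, -0.001, 0.001]
contact_force: [-5.3, -2.0, 1.9]
gripper_width: 0.502
```

Request:
{"name": "carry_out", "arguments": {
  "deltas": [
    [[0.1, 0, 0.05], 0],
    [[0.1, 0, 0.05], 0]
  ]
}}

```text
t: 25.15
eef_pos: [0.6675, 0.0929, 0.1428]
tool_rot: [0.002, 1.0, -0.001, 0.001]
contact_force: [-5.6, -1.1, 2.9]
gripper_width: 0.501
```

Request:
{"name": "carry_out", "arguments": {
  "deltas": [
    [[0.1, 0, 0.05], 0],
    [[0.1, 0, 0.05], 0],
    [[0.1, 0, 0.05], 0]
  ]
}}

```text
t: 25.52
eef_pos: [0.6682, 0.0929, 0.1425]
tool_rot: [0.002, 1.0, -0.001, 0.001]
contact_force: [-5.9, -1.5, 2.3]
gripper_width: 0.5
```

```bash
python3 look.py m; python3 - <<'E'
from h import *
t=cv2.imread('pics/side_l.png')[156:169,258:270]
up=lambda a:cv2.resize(a,None,fx=8,fy=8,interpolation=2)
for n in 'lm':
    b=cv2.imread('pics/side_%s.png'%n)[148:180,240:285]
    r=cv2.matchTemplate(up(b),up(t),cv2.TM_CCOEFF_NORMED);_,v,_,l=cv2.minMaxLoc(r);print(n,148+l[1]/8+6,240+l[0]/8+6,v)
import shutil
for n in ['scene']: save(read_camera(n),'scene_m')
E
```

```text
25.525 [0.6682 0.0929 0.1425] [-5.8725 -1.5017  2.285 ]
side_c shift col,row (0.5, 3.25) 0.907
side5 shift col,row (-3.75, 4.0) 0.881
l 162.0 264.0 0.9990126490592957
m 161.875 264.875 0.9852834343910217
```

Request:
{"name": "carry_out", "arguments": {
  "deltas": [
    [[0.12, 0, 0.05], 0],
    [[0.12, 0, 0.05], 0],
    [[0.12, 0, 0.05], 0]
  ]
}}

```text
t: 26.0
eef_pos: [0.6689, 0.0929, 0.1422]
tool_rot: [0.002, 1.0, -0.001, 0.0]
contact_force: [-7.3, -0.7, 3.5]
gripper_width: 0.496
```

Request:
{"name": "carry_out", "arguments": {
  "deltas": [
    [[0.1, 0, 0.05], 0],
    [[0.1, 0, 0.05], 0],
    [[0.1, 0, 0.05], 0]
  ]
}}

```text
t: 26.38
eef_pos: [0.6693, 0.0929, 0.142]
tool_rot: [0.002, 1.0, -0.001, -0.0]
contact_force: [-7.1, -1.1, 3.7]
gripper_width: 0.499
```

Firm stop felt: about 8 N at the ball, less 1.5 N friction. Easing the lever back to unload the pin.

Request:
{"name": "carry_out", "arguments": {
  "deltas": [
    [[-0.5, 0, 0], 0],
    [[-1.0, 0, 0], 0],
    [[-1.5, 0, 0], 0],
    [[-2.0, 0, 0], 0],
    [[-2.3, 0, 0], 0],
    [[-2.6, 0, 0], 0],
    [[-2.8, 0, 0], 0],
    [[-2.8, 0, 0], 0]
  ]
}}

```text
t: 27.38
eef_pos: [0.6417, 0.093, 0.1424]
tool_rot: [0.002, 1.0, -0.001, 0.0]
contact_force: [2.7, 0.4, 2.6]
gripper_width: 0.497
```

```bash
python3 look.py n; python3 - <<'E'
from h import *
t=cv2.imread('pics/side_k.png')[155:168,255:267]
up=lambda a:cv2.resize(a,None,fx=4,fy=4,interpolation=2)
c=get_calibration('side')
for n in 'mn':
    b=cv2.imread('pics/side_%s.png'%n)[148:180,240:285]
    r=cv2.matchTemplate(up(b),up(t),cv2.TM_CCOEFF_NORMED);_,v,_,l=cv2.minMaxLoc(r)
    row,col=148+l[1]/4+6,240+l[0]/4+6
    o,d=ray(c,(row,col));p=o+d*(.0925-o[1])/d[1];print(n,p,round(v,2),'theta',np.arctan2(p[0]-.6147,p[2]-.045))
E
```

```text
27.375 [0.6417 0.093  0.1424] [2.7155 0.3906 2.569 ]
side_c shift col,row (2.5, 2.75) 0.915
side5 shift col,row (-1.5, 3.5) 0.935
m [0.66166528 0.0925     0.13247507] 0.82 theta 0.49272929909877483
n [0.64979173 0.0925     0.13824427] 0.85 theta 0.35994664465733583
```

Request:
{"name": "carry_out", "arguments": {
  "deltas": [
    [[-0.2, 0, 0], 0],
    [[-0.4, 0, -0.1], 0],
    [[-0.6, 0, -0.1], 0],
    [[-0.6, 0, -0.1], 0]
  ]
}}

```text
t: 27.92
eef_pos: [0.6351, 0.093, 0.1431]
tool_rot: [0.002, 1.0, -0.001, -0.0]
contact_force: [2.4, 1.3, 1.5]
gripper_width: 0.498
```

```bash
python3 look.py o
```

```text
27.925 [0.6351 0.093  0.1431] [2.3871 1.3262 1.4802]
side_c shift col,row (4.0, 2.5) 0.904
side5 shift col,row (-0.25, 3.0) 0.953
```

Request:
{"name": "carry_out", "arguments": {
  "deltas": [
    [[0.4, 0, 0], 0],
    [[0.7, 0, 0], 0],
    [[0.7, 0, -3], 0],
    [[0.7, 0, -6], 0],
    [[0.7, 0, -8], 0],
    [[-0.5, 4, -8], 0],
    [[-2.05, 8.5, -8], 0],
    [[-2.05, 8.5, -8], 0],
    [[-2.05, 8.5, -8], 0]
  ]
}}

```text
t: 29.1
eef_pos: [0.6145, 0.0087, 0.2233]
tool_rot: [0.002, 1.0, -0.001, -0.001]
contact_force: [-0.7, 0.1, 0.1]
gripper_width: 0.507
```

Request:
{"name": "carry_out", "arguments": {
  "deltas": [
    [[0, 0, 1.5], 0],
    [[0, 0, 3], 0],
    [[0, 0, 4], 0],
    [[0, 0, 4], 0],
    [[0, 0, 4], 0]
  ],
  "hand": 0
}}

```text
t: 29.72
eef_pos: [0.6146, 0.0087, 0.1835]
tool_rot: [0.002, 1.0, -0.001, -0.0]
contact_force: [0.5, -0.0, 0.3]
gripper_width: 0.002
```

```bash
python3 look.py p
```

```text
29.725 [0.6146 0.0087 0.1835] [ 0.5187 -0.0179  0.3285]
side_c shift col,row (4.25, 3.0) 0.898
side5 shift col,row (0.0, 3.5) 0.919
```

Request:
{"name": "carry_out", "arguments": {
  "deltas": [
    [[0, 0, 0.6], 0],
    [[0, 0, 1.2], 0],
    [[0, 0, 1.6], 0],
    [[0, 0, 1.6], 0]
  ]
}}

```text
t: 30.28
eef_pos: [0.6145, 0.0085, 0.1673]
tool_rot: [0.002, 1.0, -0.001, -0.001]
contact_force: [-0.5, 0.8, 0.5]
gripper_width: -0.001
```

Request:
{"name": "carry_out", "arguments": {
  "deltas": [
    [[0, 0, 0.2], 0],
    [[0, 0, 0.4], 0],
    [[0, 0, 0.4], 0]
  ]
}}

```text
t: 30.65
eef_pos: [0.6147, 0.0086, 0.1635]
tool_rot: [0.002, 1.0, -0.001, -0.0]
contact_force: [0.2, 0.1, 0.9]
gripper_width: 0.0
```

Request:
{"name": "carry_out", "arguments": {
  "deltas": [
    [[0, 0, 0.1], 0],
    [[0, 0, 0.2], 0],
    [[0, 0, 0.3], 0],
    [[0, 0, 0.3], 0]
  ]
}}

```text
t: 31.15
eef_pos: [0.6148, 0.0087, 0.161]
tool_rot: [0.002, 1.0, -0.001, -0.0]
contact_force: [-0.1, 0.0, 5.6]
gripper_width: 0.0
```

Request:
{"name": "carry_out", "arguments": {
  "deltas": [
    [[0, 0, 0.1], 0],
    [[0, 0, 0.2], 0],
    [[0, 0, 0.3], 0],
    [[0, 0, 0.3], 0]
  ]
}}

```text
t: 31.65
eef_pos: [0.6148, 0.0089, 0.1586]
tool_rot: [0.002, 1.0, -0.001, -0.0]
contact_force: [-2.3, 0.7, 5.9]
gripper_width: 0.003
```

Pushing the slug at 5–6 N, as the task says it should take. Continuing.

Request:
{"name": "carry_out", "arguments": {
  "deltas": [
    [[0, 0, 0.15], 0],
    [[0, 0, 0.3], 0],
    [[0, 0, 0.4], 0],
    [[0, 0, 0.4], 0]
  ]
}}

```text
t: 32.15
eef_pos: [0.6146, 0.0089, 0.1551]
tool_rot: [0.002, 1.0, -0.001, -0.0]
contact_force: [-3.2, -0.2, 5.8]
gripper_width: 0.003
```

Request:
{"name": "carry_out", "arguments": {
  "deltas": [
    [[0, 0, 0.15], 0],
    [[0, 0, 0.3], 0],
    [[0, 0, 0.3], 0],
    [[0, 0, 0.3], 0]
  ]
}}

```text
t: 32.65
eef_pos: [0.6144, 0.009, 0.1526]
tool_rot: [0.002, 1.0, -0.001, -0.0]
contact_force: [-1.7, -0.6, 6.7]
gripper_width: 0.002
```

Request:
{"name": "carry_out", "arguments": {
  "deltas": [
    [[0, 0, 0.15], 0],
    [[0, 0, 0.25], 0],
    [[0, 0, 0.25], 0]
  ]
}}

```text
t: 33.02
eef_pos: [0.6144, 0.009, 0.1514]
tool_rot: [0.002, 1.0, -0.001, -0.0]
contact_force: [-3.9, -0.6, 11.2]
gripper_width: 0.003
```

Request:
{"name": "carry_out", "arguments": {
  "deltas": [
    [[0, 0, 0.1], 0],
    [[0, 0, 0.2], 0],
    [[0, 0, 0.2], 0]
  ]
}}

```text
t: 33.4
eef_pos: [0.6148, 0.0092, 0.1514]
tool_rot: [0.003, 1.0, -0.001, 0.0]
contact_force: [-6.0, -0.8, 16.2]
gripper_width: -0.006
```

It stopped hard at TCP z 0.1514. With the shoulder seated I expected about 0.151. Lifting off to check.

Request:
{"name": "carry_out", "arguments": {
  "deltas": [
    [[0, 0, -2], 0],
    [[0, 0, -6], 0],
    [[0, 0, -10], 0],
    [[0, 0, -12], 0],
    [[0, 0, -12], 0],
    [[0, 0, -12], 0]
  ]
}}

```text
t: 34.15
eef_pos: [0.6139, 0.0096, 0.2699]
tool_rot: [0.003, 1.0, -0.001, -0.001]
contact_force: [0.1, -0.8, -0.4]
gripper_width: -0.0
```

```bash
python3 look.py q; python3 - <<'E'
from h import *
o=readout.get_obs();print(o['joint_vel'])
out=[]
for n in ['scene','side']:
    c=get_calibration(n);im=read_camera(n);save(im,n+'9');p=proj(c,[.6145,.0082,.11]);r,k=int(p[0]),int(p[1])
    print(n,r-35,k-40,'top@.134',proj(c,[.6145,.0082,.134]),'base@.09',proj(c,[.6145,.0082,.09]))
    out.append(cv2.resize(im[r-35:r+35,k-40:k+40],(400,350),interpolation=2))
save(np.hstack(out),'c9')
E
```

```text
34.15 [0.6139 0.0096 0.2699] [ 0.1163 -0.7656 -0.386 ]
side_c shift col,row (3.75, 6.75) 0.952
side5 shift col,row (-0.5, 7.5) 0.938
[-2.45758614e-04  3.83921471e-03  5.84972797e-05 -2.41270865e-03
 -7.94896442e-04  3.11917505e-03  8.25186576e-04]
scene 165 214 top@.134 [np.float64(193.75646930590935), np.float64(254.86133971880534)] base@.09 [np.float64(205.76135829654626), np.float64(254.82332801639373)]
side 156 216 top@.134 [np.float64(183.30764177179736), np.float64(256.76895561950636)] base@.09 [np.float64(198.32457729598988), np.float64(256.73404299675457)]
```

View pics/c9.png

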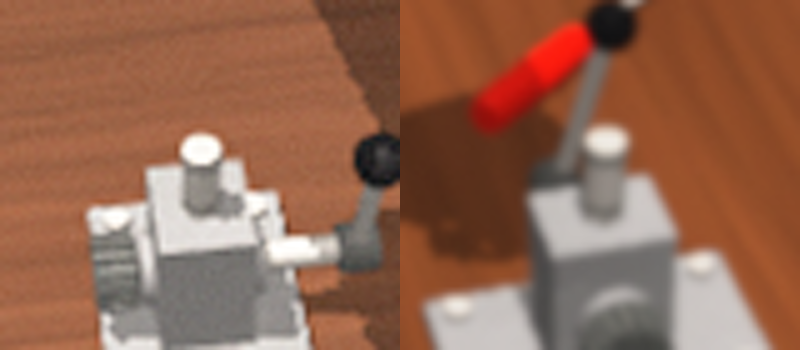

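The head sits flush on the block and upright, 7.5 px (about 21 mm) below where it stood. The arm is clear and at rest.

```bash
python3 -c "
from station import bot
print(bot.hand_in())"
```

```text
the job is handed in; nothing more can be done
None
```

The feed lever is locked: the pin is fully home in the block and let go. I handed the job in at about 34 s of the 72 s allowed; the hand-in gives no verdict.

- **Standing the pin:** I took the bare steel pin from the rack, stood it on the shaft and let go. The pictures showed it upright, with the shoulder about 20 mm above the block.
- **Swinging the lever:** I moved it with the ball held loosely between the open jaws. The pin dropped about 8 mm, and I pressed on until the lever came up firmly against it. The wrist force at the ball was about 8 N including about 1.5 N friction, so I estimate some 30 N on the pin. The limit is 70 N.
- **Pushing it home:** I eased the lever back until the pin stood upright again. Then I pushed the pin down with the shut fingers at 5–7 N until it stopped hard, at 16 N.

**Last checks:**
- The stop came at TCP height 0.1514 m, against about 0.151 m expected with the shoulder seated.
- The side camera shows the head about 21 mm lower than when it stood on the shaft, and upright to within about 0.03 rad.
- The arm was clear, touching nothing.

**What differed from expected:**
- The lever went about 0.25 rad past the drop before bearing firmly, against the 0.1 rad of play described, because the pin leaned in its bore.
- During the final push the tool felt up to 6 N sideways.
- I did not measure the jar, wrench and screwdriver afterwards, but nothing was done near them.

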